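Clamp a milling jar in a turnbuckle vise

TASK

Stand the empty steel milling jar upright on the bed of the jar vise, midway between its two open rubber jaws, and let go of it. Then turn the hexagonal brass turnbuckle body, its top rolling towards the jar, so that both threaded ends draw the jaws in; from where both pads first touch the jar, give it about one more flat of the hexagon (a sixth of a turn), so that the jar is held firmly from both sides when you let go. Leave the jar lid, the brush and the brown vial where they are.

Things in the scene. Friction and masses are not known exactly. Their poses are not given: they have to be found in the camera images.
- vise: Fixed jar vise: grey bed plate with a brass turnbuckle along its near side and two aluminium jaws. Origin on the work surface; bed x -76..104, y -92..92 mm, top z = 14 mm. x points from turnbuckle to jar place, y along the turnbuckle axis and jaw travel (left jaw +y), z up. Two guide rails along y at x = -30 and 88 mm, top z = 23 mm. Jaw blocks up to z = 58 mm, inner faces y = +-64 mm open.
- jar_spot (a point): Centre of the jar's place on the bed top (black rubber disc 68 mm across), at x = 45, y = 0, z = 14 mm of the vise; axes as the vise. Keep the arm clear of what stands round here (world, m): a furnace wall 1 m high beyond x = 0.71 for y > 0.07; a mill with a raised cover at x < 0.15, y > 0.3; a controller box 0.11 high at x 0.43 to 0.59, y -0.03 to 0.15.
- turnbuckle_mid (a point): Centre of the turnbuckle body on its level axis, 95 mm above the work surface, at x = -55, y = 0 of the vise; axes as the vise, does not turn. It is a brass hexagon 34 mm across flats, 39 across corners, 58 mm long, between two bearing plates (inner faces y = +-31, outer +-38 mm, tops 17 mm above the axis). Beyond them threaded rods run to forks (y = 63 to 85 mm, tops 11 mm above the axis).
- turnbuckle (a joint): Turn of the body in rad about vise +y; grows as its top rolls towards the jar, drawing each jaw in by 20 mm per turn (3.18 mm per rad). At 0 (and each 1.047) two flats stand upright, facing -x and +x; at q their normals have turned by q about +y. Pads clear a centred jar by 5 mm each at 0, so both touch at about 1.6 to 2.0. Range -0.3 to 4.2; stiff (0.2 N m), stays where left.
- pad_left: Black rubber-faced V pad of the left (+y) jaw, 36 mm tall, 46 mm wide; origin in the middle of its V, at the jar's surface when it touches, 38 mm above the work surface. On springs: yields outwards up to 6.5 mm at 4 N per mm.
- pad_right: The same pad of the right (-y) jaw.
- jar_mid (a point): Centre of the open steel milling jar half-way up: round, 60 mm across, 50 mm high, wall 8 to 9 mm, 0.5 kg; z = its axis, up.
- jar: The same jar; origin at the centre of its underside. It starts in front of a blue parts cabinet 0.14 m high (world x 0.43 to 0.58, y -0.27 to -0.07).
- lid: Jar lid, pale disc 66 mm across, 26 mm high with a button on top, lying on the bench; origin at its underside. Leave alone.
- brush: Dust brush 151 mm long, 10 mm high, yellow handle, lying on the bench; origin at its underside. Leave alone.
- brown_vial: Brown sample vial 26 mm across, 55 mm high with a black cap; origin at its underside. Leave alone.
There are look-alikes about, which are no part of the job. Leave any green or orange look-alike of the jar alone.

How it is judged:
By the outcome, as a careful person would: the job done as asked, in the order asked, and still so for the second after the job is handed in, with the robot touching nothing.
It also fails if it takes over 69 s, if anything falls off the work surface, if the arm or the gripper's body presses on something with over 40 N, if the wrist force passes 120 N, or if a joint passes its speed limit or range.

ROBOT

A 6-joint arm with a two-finger parallel gripper is mounted at the origin on the work surface; the furniture and walls round the work are solid. World frame = base frame: x ahead of the robot, y to its left, z up, the work surface at z = 0. Lengths are in mm, angles in rad, forces in N, time in s.
With the tool pointing down it reaches from about 300 to 775 mm from the base axis. Payload 14.6 kg.
Tool frame: the origin (TCP) lies at the very end of the fingers, on their centre line; the grasp point (between the pads) lies 19 mm behind it; z points along the fingers, y is the line along which they close (so a half turn about z gives the same grasp; the last joint's range is limited). The gripper opens to 85 mm and grips with 20 to 120 N. Pads are 22 mm wide; open, the fingers measure 114 mm over their backs; the gripper's body (76 mm by 85 mm) begins 54 mm behind the grasp point. The pads swing forward as they close: fully open they stand 13 mm farther back than shut.
Start: joints at [-1.249, 0.3, 1.521, -0, 1.321, -0.067], TCP at [208.485, -508.943, 231.281] pointing down, gripper open.
Joint ranges: [-3.03, 3.03], [-0.79, 2.21], [0.23, 2.52], [-1.04, 4.18], [0, 3.07], [-2.55, 2.55]. Speed limits (rad/s): [2.22, 2.22, 2.57, 3.14, 3.14, 3.14].

INTERFACE

Orientations are given as a unit quaternion [x, y, z, w].
In Python, from bench import arm gives the robot as it stands.
- The arm moves only by the shell command python3 -m inch 'ROWS' [FORCE]. ROWS is JSON, a list that holds one entry, the list of rows, each a list of 5 numbers: the opening, from 0 (shut) to 1 (fully open), then the shift along the tool's x, y, z in mm, then the turn about the tool's z in degrees. A call has exactly 5 rows; each row is the pose to reach, as a shift and turn from the pose commanded when the call began, along the tool's axes at that moment; what a row does not reach only later rows make up. A row lasts 1/12 s, in which the tool goes at most 41.7 mm and 7.16 degrees, less where a joint would pass 70% of its speed; a pose out of reach is approached as far as the arm can. A call with a gripper value outside its range is refused whole. The fingers move at their own pace and stop on an object; FORCE is the grip in N (left out, the last holds). Time passes only in rows, so rows that repeat a pose let the fingers close, or fill a call up. It gives the time, the measured TCP pose, the force, the opening and the grip force at its end, in the units of the state.
- arm.read_state(): the state, without advancing time (a new reading comes with each control period).
- arm.capture(name): name is "scene" or "top" or "wrist"; returns the picture (400x640x3 uint8, red, green, blue); there is no depth.
- arm.get_calibration(name): a dict with "camera_matrix" (3x3 intrinsics, pixels), "k1" (the pictures are not rectified: a ray, as slopes to the right and down, at radius r is drawn at 1 + k1 r^2 times it, then the intrinsics apply), "origin" and "orientation" of the camera in the world. Camera axes: x right, y up, looking along -z (the intrinsics and any distortion apply to the point x, -y, -z); pixel columns grow to the right and rows downward; lengths in mm; the calibration is good to about 2 mm. A picture is of the moment at which its call begins: read the wrist's pose just before it. get_calibration takes no time and is no camera call; for the wrist camera it gives the pose at the moment of the call.
- arm.hand_in(): hands the job in; it is judged then, once.
The state is a dict: "time_s": time; "q": joint angles; "dq": joint speeds; "joint_efforts": joint torques, N m; "tcp_pos": TCP position; "orientation": TCP orientation; "contact_force": force on the tool from outside, world axes, zero at the start; "moment": the same for the moment, N m; "width": finger opening in mm; "grasp_force": force on a finger pad.
Only numpy, scipy, OpenCV 4.12 (cv2) and the standard library are available. Lean on these libraries where they do the work, as an engineer would, in place of code of your own. Each camera call takes 0.05 s, during which the arm holds its last target. There are 200 camera calls.

## Working session

There is one attempt and no reset: what is moved stays moved. The work goes in short steps, Python scripts to look and compute and a shell command to move; the robot and the scene stay as the last step left them, time stands still between calls to the robot, and variables do not carry over. Pictures are saved under pics/ and viewed, at most 10 in all, crops included, and the job is handed in when it is done.

```bash
ls; mkdir -p pics
cat > h.py <<'E'
import numpy as np, cv2
from scipy.spatial.transform import Rotation as R
from bench import arm
def ray(c,u,v):
    K=np.array(c["camera_matrix"]);k=c["k1"]
    d=np.array([(u-K[0,2])/K[0,0],(v-K[1,2])/K[1,1]]);s=d.copy()
    for _ in range(20): s=d/(1+k*(s@s))
    return np.array(c["origin"]),R.from_quat(c["orientation"]).apply([s[0],-s[1],-1])
def onz(c,u,v,z):
    o,d=ray(c,u,v); return o+d*(z-o[2])/d[2]
def proj(c,p):
    K=np.array(c["camera_matrix"])
    q=R.from_quat(c["orientation"]).inv().apply(np.array(p)-np.array(c["origin"]))
    s=np.array([q[0],-q[1]])/-q[2]; s=s*(1+c["k1"]*(s@s)); return [s[0]*K[0,0]+K[0,2],s[1]*K[1,1]+K[1,2]]
def snap(n,f):
    c=arm.get_calibration(n); im=arm.capture(n); cv2.imwrite("pics/"+f+".png",im[:,:,::-1]); return c,im
E
python3 - <<'E'
from h import *
for n in("scene","top"):
    c,im=snap(n,n+"0"); print(n,c)
s=arm.read_state();print(s["time_s"],s["tcp_pos"],s["orientation"],s["width"])
E
```

```text
pics
scene {'camera_matrix': array([[418.78864883,   0.        , 314.16100406],
       [  0.        , 418.78864883, 203.90048259],
       [  0.        ,   0.        ,   1.        ]]), 'k1': -0.0598010799568953, 'origin': array([387.58017378, 979.3040553 , 948.43046212]), 'orientation': array([-0.00314554,  0.40905478,  0.91203294, -0.02932945])}
top {'camera_matrix': array([[403.40282473,   0.        , 314.19680231],
       [  0.        , 403.40282473, 199.27965593],
       [  0.        ,   0.        ,   1.        ]]), 'k1': -0.009721949756848067, 'origin': array([ 287.69823134,   65.74482695, 1430.7349529 ]), 'orientation': array([-0.03575126,  0.03697203,  0.71634561, -0.6958476 ])}
0.1 [ 208.4025833  -508.74319092  230.75533626] [ 9.81165536e-01  1.93168019e-01 -7.84810245e-05 -5.49516787e-04] 85.54803755001078
```

View pics/top0.png

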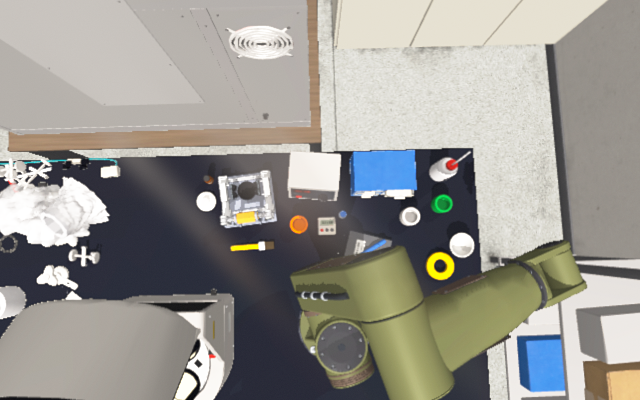

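View pics/scene0.png

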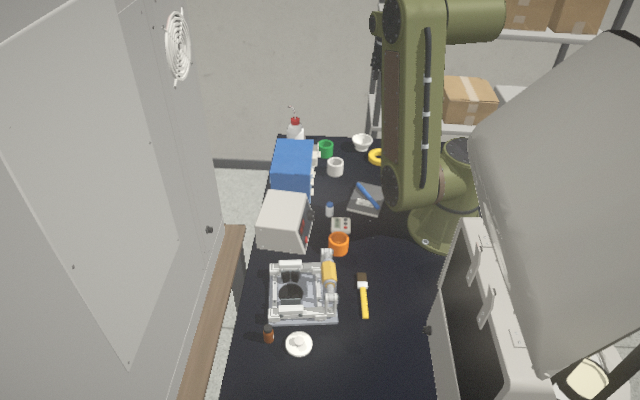

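Candidates for the jar (top view): grey cup (410,216), white bowl (461,245), green cup (443,204), orange cup (299,225), pale lid (206,201). The grey cup in front of the blue cabinet fits. The vise is at (247,200), with the turnbuckle at (246,217). I'll check both in a close crop.

Run:
```python
from h import *
im=cv2.imread("pics/top0.png"); sc=cv2.imread("pics/scene0.png")
a=cv2.resize(im[165:240,205:290],(400,353),interpolation=cv2.INTER_CUBIC)
b=cv2.resize(im[180:265,385:485],(400,340),interpolation=cv2.INTER_CUBIC)
b=cv2.copyMakeBorder(b,0,13,0,0,cv2.BORDER_CONSTANT)
cv2.imwrite("pics/crop.png",np.hstack([a,b]))
c=arm.get_calibration("top"); cs=arm.get_calibration("scene")
print("jar top z50",onz(c,410,215.5,50), "scene", onz(cs,335.5,163,50))
print("lid",onz(c,206,201,20),"disc",onz(c,247,189,14),"tb",onz(c,246,217,112))
```

```text
jar top z50 [ 364.79931891 -265.4468234    50.        ] scene [ 362.98297636 -256.68462791   50.        ]
lid [438.2736783  441.66316233  20.        ] disc [477.41322256 297.93386987  14.        ] tb [372.02098798 286.24966511 112.        ]
```

View pics/crop.png

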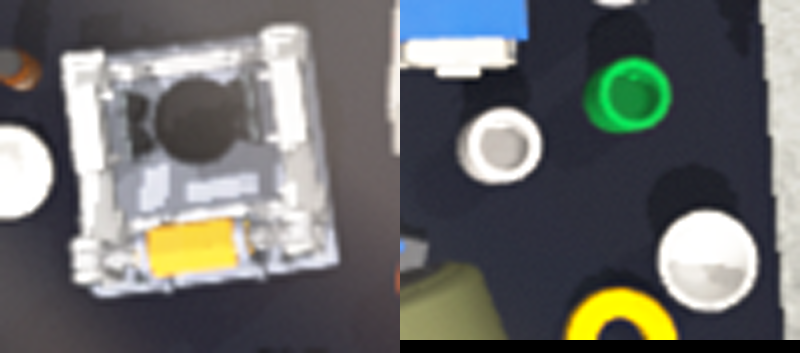

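The crop shows the open grey steel jar at top-view pixel (410.8,215.8), about world (364,-266). The vise disc is at (247.5,190.5) and the brass body at (246,217.7), with a vise yaw of about 6°. Next: move above the jar.

```bash
python3 -m inch '[[[1,33,-23,0,0],[1,66,-46,0,0],[1,99,-69,0,0],[1,132,-92,0,0],[1,165,-115,0,0]]]' >/dev/null; python3 -m inch '[[[1,33,-23,0,0],[1,60,-42,0,0],[1,71,-51,0,0],[1,71,-51,0,0],[1,71,-51,0,0]]]'
python3 - <<'E'
from h import *
c,im=snap("wrist","w1"); s=arm.read_state(); print(s["time_s"],s["tcp_pos"],s["q"],s["contact_force"],c)
print(proj(c,[364,-266,50]))
E
```

```text
time_s: 0.93
tcp_pos: [364.1, -265.6, 231.2]
orientation: [0.981, 0.194, -0.0, -0.0]
contact_force: [-1.3, -1.3, -0.4]
width: 85.4
grasp_force: 0.0
0.9833 [ 363.7320895  -266.22183702  231.15191749] [-7.13008424e-01  7.69741523e-02  1.78630765e+00 -2.04288970e-04
  1.27854425e+00  4.68656434e-01] [-0.78612891  0.46140112  0.32378541] {'camera_matrix': array([[321.87768383,   0.        , 318.13910594],
       [  0.        , 321.87768383, 201.96636171],
       [  0.        ,   0.        ,   1.        ]]), 'k1': -0.054325225931355775, 'origin': array([ 438.3209843 , -234.08743437,  373.69442554]), 'orientation': array([-0.12998744,  0.08709083, -0.55015445,  0.82027345])}
[np.float64(319.36963853157516), np.float64(179.5998429865867)]
```

View pics/w1.png

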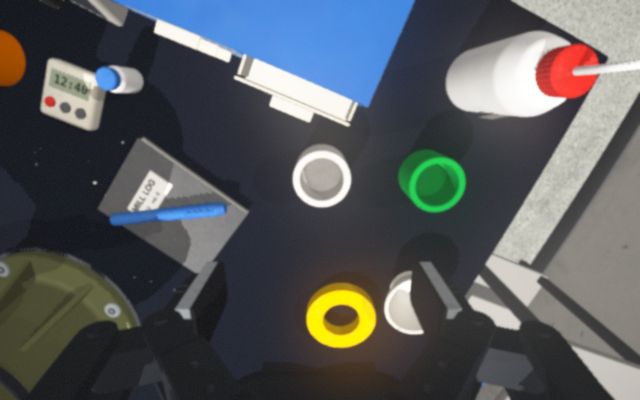

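The picture shows the grey jar rim centred at about (321.5,177), the green cup at (433,180), and the two fingers at the bottom.

Run:
```python
from h import *
c=arm.get_calibration("wrist"); im=cv2.imread("pics/w1.png")
hsv=cv2.cvtColor(im,cv2.COLOR_BGR2HSV)
m=((hsv[...,1]<40)&(hsv[...,2]>110)).astype(np.uint8)
k=np.zeros_like(m);k[135:220,275:370]=1;m*=k
cs,_=cv2.findContours(m,cv2.RETR_EXTERNAL,cv2.CHAIN_APPROX_NONE)
q=max(cs,key=cv2.contourArea);print(cv2.boundingRect(q),cv2.fitEllipse(q))
p=onz(c,321.5,176,50);print(p)
s=arm.read_state();Rt=R.from_quat(s["orientation"])
print(Rt.inv().apply(p-np.array([*s["tcp_pos"][:2],50])))
```

```text
(292, 144, 60, 64) ((321.4279479980469, 176.23135375976562), (58.5686149597168, 63.28029251098633), 179.94046020507812)
[ 368.029913   -267.19920567   50.        ]
[ 3.60556515e+00  2.53504133e+00 -1.31329567e-03]
```

```bash
python3 -m inch '[[[1,2.5,2,40,0],[1,2.5,2,80,0],[1,2.5,2,120,0],[1,2.5,2,155,0],[1,2.5,2,180,0]]]' 40 >/dev/null; python3 -m inch '[[[1,0,0,18,0],[1,0,0,36,0],[1,0,0,36,0],[0,0,0,36,0],[0,0,0,36,0]]]' 40;  python3 -m inch '[[[0,0,0,0,0],[0,0,0,0,0],[0,0,0,0,0],[0,0,0,0,0],[0,0,0,0,0]]]' 40
```

```text
time_s: 1.82
tcp_pos: [367.1, -267.6, 16.2]
orientation: [0.981, 0.193, 0.0, 0.0]
contact_force: [0.2, -0.7, -0.0]
width: 64.2
grasp_force: 0.0
time_s: 2.23
tcp_pos: [367.5, -267.7, 16.6]
orientation: [0.981, 0.193, 0.001, 0.001]
contact_force: [-4.0, -3.7, 7.7]
width: 58.1
grasp_force: 44.6
```

Jar gripped (width 58 mm). Lift, carry over to the vise, then look.

```bash
python3 -m inch '[[[0,0,0,-25,0],[0,0,0,-65,0],[0,0,0,-105,0],[0,0,0,-145,0],[0,0,0,-180,0]]]' 60; python3 -m inch '[[[0,10,-16,-7,0],[0,30,-47,-10,0],[0,51,-79,-10,0],[0,72,-111,-10,0],[0,93,-143,-10,0]]]' >/dev/null;python3 -m inch '[[[0,21,-32,0,0],[0,42,-64,0,0],[0,63,-96,0,0],[0,84,-128,0,0],[0,105,-160,0,0]]]' ;python3 -m inch '[[[0,21,-32,0,-7],[0,42,-64,0,-14],[0,63,-96,0,-21],[0,84,-128,0,-28],[0,105,-160,0,-35]]]' >/dev/null;python3 -m inch '[[[0,0,0,0,-7],[0,0,0,0,-14],[0,0,0,0,-21],[0,0,0,0,-28],[0,0,0,0,-35]]]'
python3 -m inch '[[[0,0,0,0,-2],[0,0,0,0,-2],[0,0,0,0,-2],[0,0,0,0,-2],[0,0,0,0,-2]]]'
python3 - <<'E'
from h import *
c,im=snap("wrist","w2"); s=arm.read_state(); print(s["time_s"],s["q"],c["origin"],c["orientation"])
E
```

```text
time_s: 2.65
tcp_pos: [366.7, -266.5, 198.2]
orientation: [0.981, 0.193, 0.0, 0.0]
contact_force: [0.2, -1.1, -5.5]
width: 58.2
grasp_force: 69.3
time_s: 3.48
tcp_pos: [434.9, 90.7, 205.7]
orientation: [0.981, 0.193, 0.0, -0.0]
contact_force: [1.2, -1.2, -5.0]
width: 58.1
grasp_force: 69.2
time_s: 4.32
tcp_pos: [471.5, 276.4, 205.3]
orientation: [0.691, 0.723, -0.0, -0.0]
contact_force: [-0.2, -0.0, -5.5]
width: 57.7
grasp_force: 69.2
time_s: 4.73
tcp_pos: [471.8, 276.5, 205.3]
orientation: [0.681, 0.733, -0.0, -0.0]
contact_force: [-0.2, -0.1, -5.5]
width: 57.6
grasp_force: 69.2
4.7833 [4.63054969e-01 3.15247578e-01 1.56298130e+00 4.22493442e-05
 1.26348773e+00 3.89384789e-01] [466.86100459 356.94062491 347.82970995] [-0.15653552 -0.00587057  0.03561742  0.98701244]
```

View pics/w2.png

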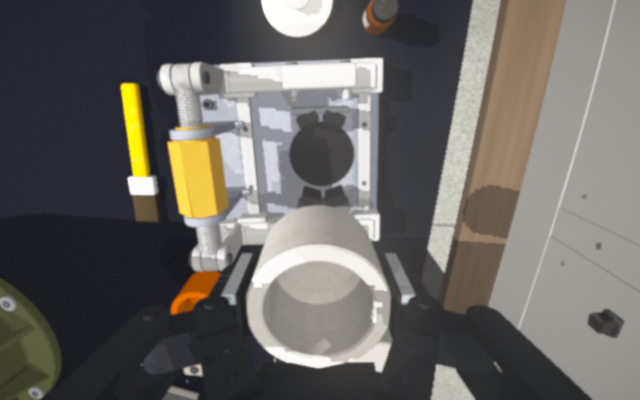

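The picture shows the disc centred at about (321,153), the rails at u≈251 and u≈367, the brass body at about (197,172), and the jar held at (318,300).

Run:
```python
from h import *
c=arm.get_calibration("wrist"); im=cv2.imread("pics/w2.png"); s=arm.read_state()
g=im.max(2)
m=(g<75).astype(np.uint8);k=np.zeros_like(m);k[125:182,286:358]=1;m*=k
m=cv2.morphologyEx(m,cv2.MORPH_OPEN,np.ones((5,5)))
cs,_=cv2.findContours(m,cv2.RETR_EXTERNAL,cv2.CHAIN_APPROX_NONE);q=max(cs,key=cv2.contourArea);print(cv2.boundingRect(q),cv2.fitEllipse(q))
disc=onz(c,*cv2.fitEllipse(q)[0],14);print("disc",disc)
hsv=cv2.cvtColor(im,cv2.COLOR_BGR2HSV)
m=((hsv[...,0]>12)&(hsv[...,0]<30)&(hsv[...,1]>110)&(hsv[...,2]>90)).astype(np.uint8);m[:,:160]=0;m[:,235:]=0;m[260:]=0
cs,_=cv2.findContours(m,cv2.RETR_EXTERNAL,cv2.CHAIN_APPROX_NONE);q=max(cs,key=cv2.contourArea);r=cv2.minAreaRect(q);print(r)
b=cv2.boxPoints(r);print(b)
ctr=onz(c,*r[0],105);print("tb",ctr)
# rows: edges of brass
for v in(145,170,200):
    u=np.where(m[v])[0];print(v,u.min(),u.max(),onz(c,u.min(),v,95),onz(c,u.max(),v,105))
Rt=R.from_quat(s["orientation"]);p=disc-s["tcp_pos"];print("tool shift to disc",Rt.inv().apply(p), "toolx yaw",np.degrees(np.arctan2(*Rt.as_matrix()[[1,0],0])))
a=cv2.resize(im[60:280,150:390],(720,660)[0:2])[:600];cv2.imwrite("pics/w2c.png",cv2.resize(im[70:270,150:390],(720,600),interpolation=cv2.INTER_CUBIC))
```

```text
(291, 125, 58, 57) ((315.7986145019531, 156.20814514160156), (47.5177001953125, 60.843509674072266), 136.11007690429688)
disc [468.81000122 298.53180818  14.        ]
((197.31875610351562, 177.2710723876953), (80.26593780517578, 52.19023132324219), 82.01067352294922)
[[165.8989  141.15456]
 [217.58255 133.90071]
 [228.73862 213.38759]
 [177.05496 220.64143]]
tb [377.23345119 291.54957836 105.        ]
145 167 219 [350.20952088 313.55086055  95.        ] [394.76925863 317.85626255 105.        ]
170 171 222 [352.16720559 293.44445887  95.        ] [396.7479334  298.68820137 105.        ]
200 176 226 [354.6953921  268.07133608  95.        ] [399.50020944 274.50181427 105.        ]
tool shift to disc [ 22.21483719  -1.35664851 191.29376608] toolx yaw 94.2202580424731
```

View pics/w2c.png

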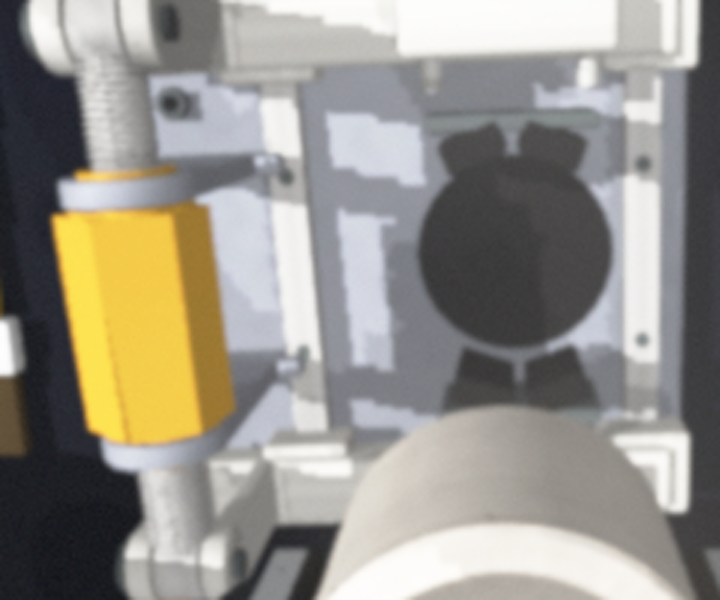

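In the crop the disc centre is at (515,250), i.e. full-image (321.7,153.4). Three faces of the hexagon are visible, with corner lines at the crop positions used below. I'll fit the vise pose and turn from these points.

```bash
cat > fit.py <<'E'
from h import *
from scipy.optimize import least_squares
c=arm.get_calibration("wrist"); s=arm.read_state()
def V(p,x):
    return np.array([x[0],x[1],0])+R.from_euler('z',x[2]).apply(p)
tops=[(53,215),(92,212),(178,206),(209,206)];bots=[(88,433),(128,443),(198,441),(233,410)]
obs=[];
def model(x,q,k0):
    r=[]
    r+= list((np.array(proj(c,V([45,0,14],x)))-[321.7,153.4])*2)
    for y,L in((29,tops),(-29,bots)):
        for i,(u,v) in enumerate(L):
            a=np.radians(150-60*i+k0)-q   # angle from +x toward +z
            p=proj(c,V([-55+19.63*np.cos(a),y,95+19.63*np.sin(a)],x))
            r+=[p[0]-(150+u/3),p[1]-(70+v/3)]
    return np.array(r)
for q0 in(-.3,0,.3,.6):
    f=least_squares(lambda z:model(z[:3],z[3],0),[425,290,.1,q0]);print(f.x,f.cost)
best=f.x
print(np.round(f.fun,1))
x=best[:3];j=V([45,0,14],x);t=V([-55,0,95],x);Rt=R.from_quat(s["orientation"])
print("jar spot",j,"tb",t,"yaw deg",np.degrees(x[2]))
print("tool shift to spot",Rt.inv().apply(j-s["tcp_pos"]),onz(c,321.7,153.4,14))
E
python3 fit.py
```

```text
[ 4.29957902e+02  2.96418957e+02  1.08505965e-01 -1.61051034e-01] 16.497136240852097
[ 4.29957901e+02  2.96418957e+02  1.08505971e-01 -1.61050875e-01] 16.497136240849496
[ 4.29957901e+02  2.96418957e+02  1.08505968e-01 -1.61050923e-01] 16.497136240846206
[ 4.29957901e+02  2.96418957e+02  1.08505972e-01 -1.61050862e-01] 16.497136240850907
[-0.2  1.2 -0.3  0.  -0.5  2.3 -1.4  2.   0.  -1.3  0.4 -1.5 -0.4 -0.1
  2.  -3.2  0.6 -0.8]
jar spot [474.69325556 301.29215031  14.        ] tb [375.28135552 290.46283224  95.        ] yaw deg 6.216934251265336
tool shift to spot [ 24.53474124   4.71378927 191.29295442] [474.72917577 301.91333343  14.        ]
```

Run:
```python
from h import *
c=arm.get_calibration("wrist"); im=cv2.imread("pics/w2.png"); s=arm.read_state();T=np.array(s["tcp_pos"]);Rt=R.from_quat(s["orientation"])
m=(im.min(2)>150).astype(np.uint8);k=np.zeros_like(m);k[255:380,245:395]=1;m*=k
cv2.imwrite("pics/m.png",m*255)
z=T[2]+33.5
for off in(-4,-2,0,2,4):
    P=[proj(c,T+Rt.apply([off+30*np.cos(a),30*np.sin(a),-33.5])) for a in np.linspace(0,6.28,60)]
    P=np.array(P);print(off,P.min(0).round(1),P.max(0).round(1))
for u in(300,318,335):print(u,[ (int(v),int(im[v,u].min())) for v in range(352,384,2)])
print([(u,int(im[305,u].min())) for u in range(240,262,2)],[(u,int(im[305,u].min())) for u in range(376,396,2)])
```

```text
-4 [242.  250.5] [389.7 373.2]
-2 [241.6 245.7] [390.1 369.8]
0 [241.2 240.8] [390.5 366.3]
2 [240.8 235.8] [390.8 362.7]
4 [240.4 230.8] [391.2 359.1]
300 [(352, 160), (354, 219), (356, 237), (358, 247), (360, 249), (362, 247), (364, 182), (366, 60), (368, 48), (370, 48), (372, 45), (374, 45), (376, 45), (378, 46), (380, 45), (382, 44)]
318 [(352, 153), (354, 164), (356, 223), (358, 241), (360, 248), (362, 248), (364, 248), (366, 242), (368, 136), (370, 54), (372, 51), (374, 49), (376, 51), (378, 51), (380, 48), (382, 48)]
335 [(352, 139), (354, 158), (356, 173), (358, 190), (360, 193), (362, 234), (364, 195), (366, 71), (368, 56), (370, 57), (372, 54), (374, 52), (376, 51), (378, 52), (380, 53), (382, 53)]
[(240, 40), (242, 32), (244, 40), (246, 113), (248, 187), (250, 190), (252, 189), (254, 189), (256, 192), (258, 196), (260, 186)] [(376, 241), (378, 235), (380, 231), (382, 194), (384, 161), (386, 159), (388, 158), (390, 110), (392, 58), (394, 56)]
```

```bash
python3 -m inch '[[[0,13,2,20,-2],[0,25.5,4,40,-2],[0,25.5,4,75,-2],[0,25.5,4,105,-2],[0,25.5,4,105,-2]]]' >/dev/null; python3 -m inch '[[[0,0,0,20,0],[0,0,0,40,0],[0,0,0,55,0],[0,0,0,60,0],[0,0,0,60,0]]]'
python3 - <<'E'
from h import *
s=arm.read_state();print(np.array(s["tcp_pos"]).round(1),s["orientation"])
c,im=snap("scene","s3");cv2.imwrite("pics/s3c.png",cv2.resize(im[230:350,240:360,::-1],(600,600),interpolation=cv2.INTER_CUBIC))
E
```

```text
time_s: 5.62
tcp_pos: [474.1, 302.2, 40.6]
orientation: [0.667, 0.745, -0.0, -0.0]
contact_force: [0.3, 0.0, -5.4]
width: 58.0
grasp_force: 69.0
[474.1 302.2  40.6] [ 6.67498877e-01  7.44610742e-01 -2.82439755e-04 -1.11527467e-04]
```

View pics/s3c.png

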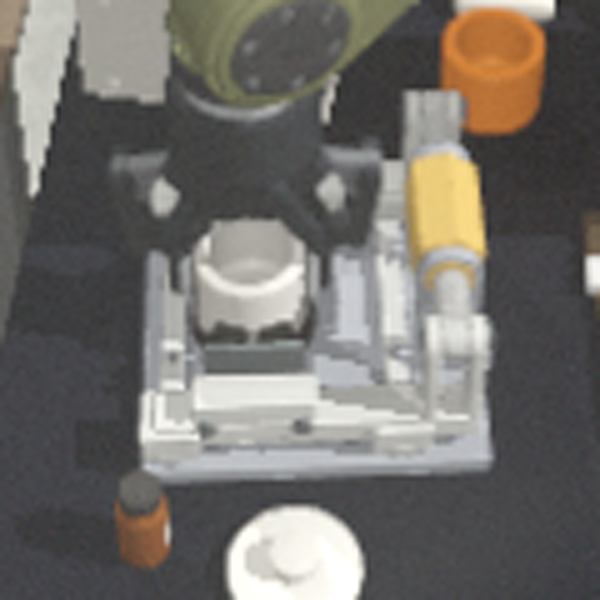

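The jar is between the pads, about 10 mm above the bed. Lower it to contact, then release.

```bash
python3 -m inch '[[[0,0,0,4,0],[0,0,0,7,0],[0,0,0,9,0],[0,0,0,10,0],[0,0,0,10,0]]]' 20
```

```text
time_s: 6.08
tcp_pos: [474.1, 302.3, 30.9]
orientation: [0.667, 0.745, 0.0, 0.0]
contact_force: [-2.5, -2.2, 1.5]
width: 58.3
grasp_force: 69.7
```

```bash
python3 -m inch '[[[0,0,0,1,0],[1,0,0,1,0],[1,0,0,1,0],[1,0,0,1,0],[1,0,0,1,0]]]' 20; python3 -m inch '[[[1,0,0,0,0],[1,0,0,-25,0],[1,0,0,-65,0],[1,0,0,-105,0],[1,0,0,-140,0]]]';python3 -m inch '[[[1,0,0,-35,0],[1,0,0,-35,0],[1,0,0,-35,0],[1,0,0,-35,0],[1,0,0,-35,0]]]'
python3 - <<'E'
from h import *
c,im=snap("wrist","w4");s=arm.read_state();print(s["tcp_pos"],c["origin"])
cv2.imwrite("pics/w4c.png",cv2.resize(im[90:290,150:390,::-1],(720,600),interpolation=cv2.INTER_CUBIC))
E
```

```text
time_s: 6.5
tcp_pos: [474.2, 302.4, 29.5]
orientation: [0.667, 0.745, 0.0, 0.0]
contact_force: [-0.3, 1.1, 0.0]
width: 85.1
grasp_force: 0.0
time_s: 6.92
tcp_pos: [474.0, 302.2, 171.7]
orientation: [0.667, 0.745, 0.0, 0.0]
contact_force: [0.1, 0.3, 0.4]
width: 85.3
grasp_force: 0.0
time_s: 7.33
tcp_pos: [473.5, 302.0, 202.8]
orientation: [0.667, 0.745, -0.001, -0.0]
contact_force: [0.3, 0.2, 0.2]
width: 85.6
grasp_force: 0.0
[473.57822807 301.9989348  202.74425155] [466.02745173 382.36821333 345.17733867]
```

View pics/w4c.png

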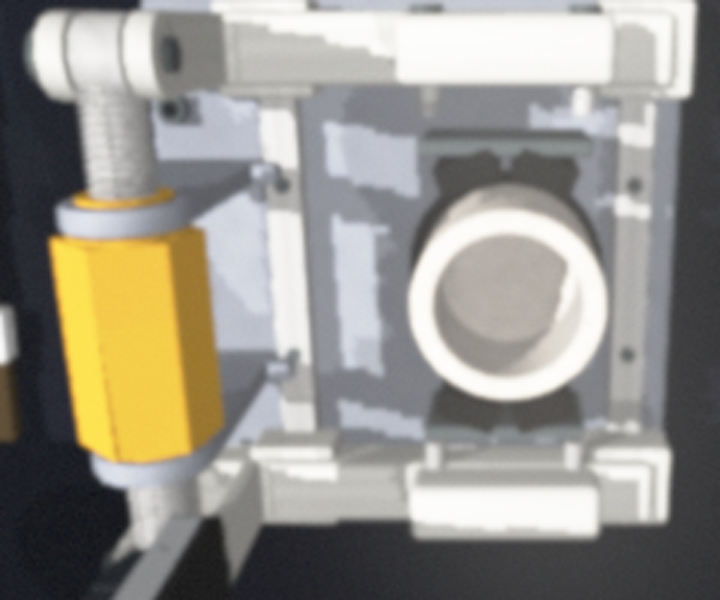

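The jar stands upright, with its rim centred at crop (508,304), i.e. image (319.3,191.3), and the V-pad gaps at crop (508,160) and (505,410). I'll compare this with the refitted vise pose.

Run:
```python
from h import *
src=open("fit.py").read().replace("from h import *","")
src=src.split("tops=")[0]+"tops=[(50,238),(88,237),(172,234),(204,230)];bots=[(80,443),(118,463),(187,453),(223,428)]\nobs"+src.split("obs",1)[1]
src=src.replace("(70+v/3)","(90+v/3)").replace("    r+= list((np.array(proj(c,V([45,0,14],x)))-[321.7,153.4])*2)","    r+=[2*(proj(c,V([45,0,14],x))[0]-proj(c,[474.7,301.3,14])[0]),2*(proj(c,V([45,0,14],x))[1]-proj(c,[474.7,301.3,14])[1])]").replace("321.7,153.4","319.3,191.3")
exec(src)
top=onz(c,319.3,191.3,64);print("jar top centre",top,"rel vise",R.from_euler('z',-x[2]).apply(top-V([45,0,64],x)))
```

```text
[ 4.29929654e+02  2.96474976e+02  1.03641328e-01 -1.70384414e-01] 14.051153213997093
[ 4.29929653e+02  2.96474976e+02  1.03641330e-01 -1.70384331e-01] 14.0511532139975
[ 4.29929652e+02  2.96474976e+02  1.03641339e-01 -1.70384153e-01] 14.051153214036487
[ 4.29929653e+02  2.96474976e+02  1.03641331e-01 -1.70384338e-01] 14.051153213997088
[-0.1  0.3  0.1 -0.7 -0.3  3.2 -0.7  2.2  0.5 -1.6 -0.2 -0.8 -0.9 -0.8
  1.6 -0.9  0.2 -1.9]
jar spot [474.68818501 301.1304913   14.        ] tb [375.2247807  290.78490272  95.        ] yaw deg 5.93821082323978
tool shift to spot [ -0.79318066   1.45287629 188.7422547 ] [477.11655988 286.91797992  14.        ]
jar top centre [475.44956564 301.33171922  64.        ] rel vise [7.78113302e-01 1.21378834e-01 7.10542736e-15]
```

The jar is centred to under 1 mm. The body stands at q≈-0.17, so squeezing its upright flats will square it to exactly 0, in the forward direction, and give a position reference. Going over the turnbuckle.

```bash
python3 -m inch '[[[1,0,-25,0,0],[1,-1,-60,0,0],[1,-1,-90,10,0],[1,-1,-99,30,0],[1,-1,-99,60,0]]]'; python3 -m inch '[[[1,0,0,20,0],[1,0,0,45,0],[1,0,0,62,0],[1,0,0,65,0],[1,0,0,65,0]]]' 30;  python3 -m inch '[[[0,0,0,0,0],[0,0,0,0,0],[0,0,0,0,0],[0,0,0,0,0],[0,0,0,0,0]]]' 40;python3 -m inch '[[[0,0,0,0,0],[0,0,0,0,0],[0,0,0,0,0],[0,0,0,0,0],[0,0,0,0,0]]]' 40
```

```text
time_s: 7.8
tcp_pos: [374.4, 290.8, 144.9]
orientation: [0.667, 0.745, 0.001, 0.0]
contact_force: [0.7, 0.8, 0.1]
width: 85.3
grasp_force: 0.0
time_s: 8.22
tcp_pos: [375.0, 290.0, 78.1]
orientation: [0.667, 0.745, -0.002, -0.0]
contact_force: [-0.3, -0.1, -0.1]
width: 85.0
grasp_force: 0.0
time_s: 8.63
tcp_pos: [373.9, 290.4, 80.0]
orientation: [0.667, 0.745, -0.002, -0.001]
contact_force: [-21.1, -1.5, 16.6]
width: 36.3
grasp_force: 38.6
time_s: 9.05
tcp_pos: [373.9, 290.4, 80.0]
orientation: [0.667, 0.745, -0.002, -0.001]
contact_force: [-20.5, -3.3, 18.3]
width: 36.1
grasp_force: 38.4
```

Squeezing is friction-locked at the corners (width stays at 36), so I'll press the +x-side corner down with one fingertip instead. Release, raise and offset the tool.

```bash
python3 -m inch '[[[1,0,0,0,0],[1,0,0,0,0],[1,0,0,-20,0],[0.7,0,-9,-45,0],[0.7,0,-18,-50,0]]]' ; python3 -m inch '[[[0.7,0,0,0,0],[0.7,0,0,4,0],[0.7,0,0,8,0],[0.7,0,0,10,0],[0.7,0,0,10,0]]]'; python3 -m inch '[[[0.7,0,0,2,0],[0.7,0,0,3,0],[0.7,0,0,4,0],[0.7,0,0,5,0],[0.7,0,0,5,0]]]'; python3 -m inch '[[[0.7,0,0,2,0],[0.7,0,0,3,0],[0.7,0,0,4,0],[0.7,0,0,4,0],[0.7,0,0,4,0]]]'
```

```text
time_s: 9.47
tcp_pos: [358.9, 289.1, 132.5]
orientation: [0.667, 0.745, 0.002, 0.001]
contact_force: [0.0, 0.7, 0.5]
width: 59.7
grasp_force: 0.0
time_s: 9.88
tcp_pos: [357.5, 288.1, 117.8]
orientation: [0.667, 0.745, -0.001, -0.0]
contact_force: [0.0, 0.3, 0.4]
width: 59.9
grasp_force: 0.0
time_s: 10.3
tcp_pos: [357.7, 288.4, 114.1]
orientation: [0.667, 0.745, -0.0, -0.0]
contact_force: [0.4, 0.2, -0.8]
width: 59.6
grasp_force: 0.0
time_s: 10.72
tcp_pos: [357.8, 288.5, 110.2]
orientation: [0.667, 0.745, -0.0, -0.0]
contact_force: [0.1, 0.5, -0.1]
width: 59.7
grasp_force: 0.0
```

```bash
for i in 1 2; do python3 -m inch '[[[0.7,0,0,1,0],[0.7,0,0,2,0],[0.7,0,0,3,0],[0.7,0,0,4,0],[0.7,0,0,4,0]]]' | grep -E 'tcp|force'; done;  python3 -m inch '[[[0.7,0,0,1,0],[0.7,0,0,2,0],[0.7,0,0,3,0],[0.7,0,0,3,0],[0.7,0,0,3,0]]]' | grep -E 'tcp|force'
python3 - <<'E'
from h import *
c,im=snap("wrist","w5")
cv2.imwrite("pics/w5c.png",cv2.resize(im[150:390,100:400,::-1],(750,600),interpolation=cv2.INTER_CUBIC))
E
```

```text
tcp_pos: [357.7, 288.4, 106.1]
contact_force: [0.0, 0.9, -0.4]
grasp_force: 0.0
tcp_pos: [358.3, 288.7, 102.5]
contact_force: [2.9, 1.0, 1.4]
grasp_force: 1.7
tcp_pos: [358.7, 288.8, 99.9]
contact_force: [6.4, 1.6, 5.0]
grasp_force: 3.6
```

View pics/w5c.png

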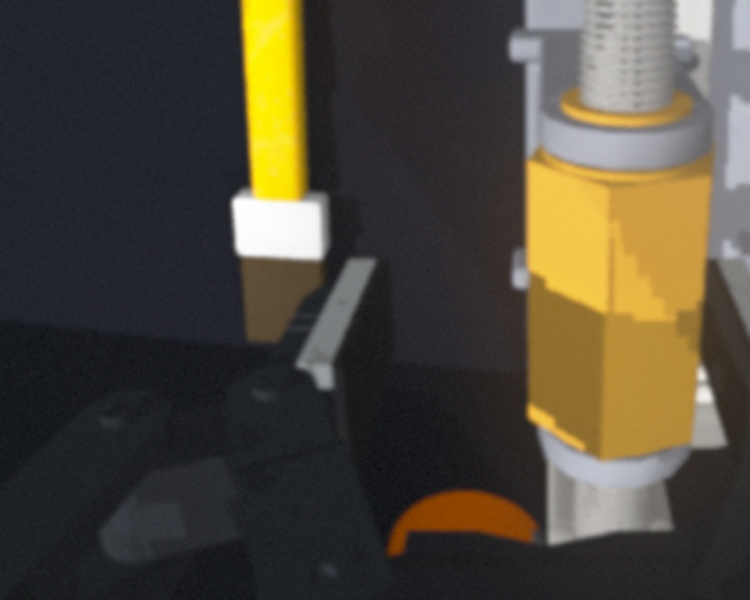

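The finger (right) is skimming beside the corner rather than on top of it. Raise it, shift 5 mm towards -x and press again.

```bash
python3 -m inch '[[[0.7,0,0,-9,0],[0.7,0,0,-18,0],[0.7,0,-5,-18,0],[0.7,0,-5,-12,0],[0.7,0,-5,-12,0]]]' | grep -E 'tcp|force'; for i in 1 2 3; do python3 -m inch '[[[0.7,0,0,1,0],[0.7,0,0,2,0],[0.7,0,0,3,0],[0.7,0,0,3,0],[0.7,0,0,3,0]]]' | grep -E 'tcp|force'; done
```

```text
tcp_pos: [351.9, 287.5, 110.0]
contact_force: [-0.4, 0.4, -1.2]
grasp_force: 0.0
tcp_pos: [352.8, 287.9, 108.2]
contact_force: [-0.2, 0.1, 0.3]
grasp_force: 0.0
tcp_pos: [352.8, 287.9, 105.2]
contact_force: [-0.2, -0.7, -0.4]
grasp_force: 0.0
tcp_pos: [353.9, 288.2, 103.7]
contact_force: [0.7, -4.6, 15.2]
grasp_force: 7.0
```

```bash
for i in 1 2 3; do python3 -m inch '[[[0.7,0,0,1,0],[0.7,0,0,2,0],[0.7,0,0,3,0],[0.7,0,0,3,0],[0.7,0,0,3,0]]]' | grep -E 'tcp|force'; done
```

```text
tcp_pos: [355.6, 288.5, 101.8]
contact_force: [8.2, -7.5, 22.3]
grasp_force: 11.1
tcp_pos: [357.1, 288.8, 99.7]
contact_force: [16.7, -10.4, 23.4]
grasp_force: 14.3
tcp_pos: [358.4, 289.0, 97.2]
contact_force: [24.9, -10.6, 24.9]
grasp_force: 16.9
```

```bash
python3 -m inch '[[[0.7,0,2,1,0],[0.7,0,3,2,0],[0.7,0,4,3,0],[0.7,0,4,4,0],[0.7,0,4,4,0]]]' | grep -E 'tcp|force';  for i in 1 2; do python3 -m inch '[[[0.7,0,0,1,0],[0.7,0,0.5,2,0],[0.7,0,1,3,0],[0.7,0,1,3,0],[0.7,0,1,3,0]]]' | grep -E 'tcp|force'; done
```

```text
tcp_pos: [360.6, 289.1, 91.7]
contact_force: [18.5, -5.9, 13.0]
grasp_force: 10.6
tcp_pos: [361.0, 289.3, 88.3]
contact_force: [16.0, -3.0, 10.0]
grasp_force: 8.3
tcp_pos: [361.2, 289.6, 84.9]
contact_force: [11.1, 1.5, 7.3]
grasp_force: 6.0
```

```bash
cat > mq.py <<'E'
from h import *
from scipy.signal import find_peaks
from scipy.ndimage import gaussian_filter1d
import sys
ax=float(sys.argv[1]) if len(sys.argv)>1 else 0
yaw=.1065; t0=np.array([375.2+ax,290.7,95.])
Ry=R.from_euler('z',yaw)
c=arm.get_calibration("wrist"); im=arm.capture("wrist").astype(np.float32); cv2.imwrite("pics/mq_%d.png"%(arm.read_state()["time_s"]*100),im[:,:,::-1])
o=Ry.inv().apply(np.array(c["origin"])-t0)  # camera in axis frame
h=16.
ds=np.arange(-34,34,.25); prof=[]
for d in ds:
    P=np.array([proj(c,t0+Ry.apply([d,y,h])) for y in np.linspace(-16,16,33)],np.float32)
    v=cv2.remap(im,P[None,:,0],P[None,:,1],cv2.INTER_LINEAR)[0]
    prof.append(np.median(v,0))
prof=gaussian_filter1d(np.array(prof),3,axis=0)
g=np.abs(np.gradient(prof,axis=0)).sum(1)
pk,_=find_peaks(g,prominence=1.5)
print("cam",o.round(1))
r=19.63
for i in pk:
    a=np.array([o[0],o[2]]);b=np.array([ds[i],h])-a
    A=b@b;B=2*a@b;C=a@a-r*r;D=B*B-4*A*C
    n=np.degrees
    if D>=0:
        p=a+b*(-B-D**.5)/2/A; th=n(np.arctan2(p[1],p[0]))
        print("d %.1f g %.1f theta %.1f  q mod60 (deg) %.1f"%(ds[i],g[i],th,(30-th)%60))
    else: print("d %.1f g %.1f miss %.1f"%(ds[i],g[i],abs(a[0]*b[1]-a[1]*b[0])/A**.5))
print("prof",[(float(ds[i]),[int(k) for k in prof[i]]) for i in range(0,len(ds),12)])
E
python3 -m inch '[[[0.7,0,0,-20,0],[0.7,0,0,-50,0],[0.7,0,0,-85,0],[0.7,0,20,-110,0],[0.7,0,40,-115,0]]]' | grep -E 'tcp|force';python3 -m inch '[[[0.7,0,0,0,0],[0.7,0,0,0,0],[0.7,0,0,0,0],[0.7,0,0,0,0],[0.7,0,0,0,0]]]' | grep -E 'tcp|force'; python3 mq.py
```

```text
tcp_pos: [399.9, 293.9, 203.2]
contact_force: [0.2, 0.1, 0.4]
grasp_force: 0.0
tcp_pos: [397.9, 292.9, 197.8]
contact_force: [0.8, -0.3, 0.4]
grasp_force: 0.0
cam [ 23.7  80.4 245.3]
d -17.5 g 35.1 miss 20.1
d -12.0 g 17.4 theta 128.0  q mod60 (deg) 22.0
d -9.0 g 17.3 theta 116.6  q mod60 (deg) 33.4
d -3.2 g 5.0 theta 98.3  q mod60 (deg) 51.7
d 15.2 g 15.1 theta 39.6  q mod60 (deg) 50.4
d 18.5 g 25.8 theta 21.2  q mod60 (deg) 8.8
d 23.0 g 3.0 miss 23.0
d 26.2 g 3.5 miss 26.4
d 28.8 g 24.0 miss 29.1
prof [(-34.0, [50, 47, 52]), (-31.0, [52, 48, 52]), (-28.0, [53, 48, 53]), (-25.0, [55, 49, 53]), (-22.0, [56, 50, 53]), (-19.0, [76, 63, 54]), (-16.0, [238, 203, 78]), (-13.0, [251, 203, 76]), (-10.0, [246, 115, 51]), (-7.0, [251, 222, 83]), (-4.0, [249, 216, 81]), (-1.0, [239, 193, 74]), (2.0, [238, 193, 75]), (5.0, [238, 193, 76]), (8.0, [238, 193, 77]), (11.0, [238, 193, 78]), (14.0, [229, 183, 77]), (17.0, [160, 131, 83]), (20.0, [208, 205, 206]), (23.0, [220, 217, 214]), (26.0, [219, 216, 213]), (29.0, [179, 176, 178]), (32.0, [147, 147, 152])][ WARN:0@0.831] global loadsave.cpp:1063 imwrite_ Unsupported depth image for selected encoder is fallbacked to CV_8U.
```

```bash
ls pics
python3 - <<'E'
import cv2,numpy as np,glob
for f in ["w2","w4"]+[p[5:-4] for p in glob.glob("pics/mq_*.png")]:
    im=cv2.imread("pics/%s.png"%f).astype(int)
    r,g,b=im[...,2],im[...,1],im[...,0]
    m=(r>200)&(g>80)&(g<145)&(b<90); ys,xs=np.where(m)
    print(f,m.sum(),[(int(np.median(xs)),int(np.median(ys)),xs.min(),xs.max(),ys.min(),ys.max())] if m.sum() else "")
    br=(r>130)&(g>90)&(b<110)&(r-b>80);br[:, :150]&=False; br[300:]=False
    ys,xs=np.where(br);print("  brass",xs.min(),xs.max(),ys.min(),ys.max())
E
```

```text
crop.png
m.png
mq_1706.png
s3.png
s3c.png
scene0.png
top0.png
w1.png
w2.png
w2c.png
w4.png
w4c.png
w5.png
w5c.png
w2 231 [(185, 297, np.int64(172), np.int64(205), np.int64(292), np.int64(312))]
  brass 167 369 7 299
w4 41 [(213, 337, np.int64(210), np.int64(216), np.int64(331), np.int64(343))]
  brass 166 372 36 243
mq_1706 634 [(271, 321, np.int64(247), np.int64(282), np.int64(177), np.int64(354))]
  brass 191 462 35 294
```

An index line is now visible on the face at normal ≈128° and was not visible before, so the body has turned one flat: q≈51° (0.88 rad). Repeat the same press.

```bash
python3 -m inch '[[[0.7,0,-20,5,0],[0.7,0,-46,20,0],[0.7,0,-46,45,0],[0.7,0,-46,75,0],[0.7,0,-46,86,0]]]' | grep -E 'tcp|force'; python3 -m inch '[[[0.7,0,0,2,0],[0.7,0,0,4,0],[0.7,0,0,6,0],[0.7,0,0,7,0],[0.7,0,0,7,0]]]'| grep -E 'tcp|force'; for i in 1 2 3; do python3 -m inch '[[[0.7,0,0,1,0],[0.7,0,0.5,2,0],[0.7,0,1,3,0],[0.7,0,1,4,0],[0.7,0,1,4,0]]]' | grep -E 'tcp|force'; done;  python3 -m inch '[[[0.7,0,0,1,0],[0.7,0,1,2,0],[0.7,0,2,3,0],[0.7,0,2,4,0],[0.7,0,2,4,0]]]' | grep -E 'tcp|force'
```

```text
tcp_pos: [351.1, 287.1, 109.3]
contact_force: [0.1, 0.6, -1.0]
grasp_force: 0.0
tcp_pos: [353.1, 288.1, 105.8]
contact_force: [-0.2, -0.6, 0.2]
grasp_force: 0.0
tcp_pos: [355.0, 288.6, 102.8]
contact_force: [0.2, -2.4, 14.9]
grasp_force: 6.3
tcp_pos: [357.5, 289.0, 99.7]
contact_force: [8.0, -4.1, 17.4]
grasp_force: 9.2
tcp_pos: [359.4, 289.2, 96.1]
contact_force: [14.1, -5.7, 17.4]
grasp_force: 10.5
tcp_pos: [360.9, 289.5, 91.6]
contact_force: [11.6, -2.5, 12.0]
grasp_force: 8.0
```

```bash
python3 -m inch '[[[0.7,0,0,1,0],[0.7,0,0.5,3,0],[0.7,0,0.5,5,0],[0.7,0,0.5,6,0],[0.7,0,0.5,6,0]]]' | grep -E 'tcp|force';python3 -m inch '[[[0.7,0,0,-20,0],[0.7,0,0,-50,0],[0.7,0,0,-85,0],[0.7,0,20,-110,0],[0.7,0,40,-115,0]]]' | grep -E 'tcp|force';python3 -m inch '[[[0.7,0,0,0,0],[0.7,0,0,0,0],[0.7,0,0,0,0],[0.7,0,0,0,0],[0.7,0,0,0,0]]]' | grep -E 'tcp|force'; python3 mq.py 2>/dev/null
```

```text
tcp_pos: [361.2, 289.8, 85.4]
contact_force: [12.1, 1.3, 9.0]
grasp_force: 6.7
tcp_pos: [399.5, 293.8, 203.4]
contact_force: [0.2, 0.6, 0.6]
grasp_force: 0.0
tcp_pos: [397.4, 292.8, 197.8]
contact_force: [0.8, 0.1, -0.3]
grasp_force: 0.0
cam [ 23.2  80.4 245.3]
d -17.5 g 35.4 miss 20.0
d -4.0 g 4.9 theta 100.6  q mod60 (deg) 49.4
d 3.5 g 15.0 theta 78.9  q mod60 (deg) 11.1
d 7.2 g 14.3 theta 67.8  q mod60 (deg) 22.2
d 15.0 g 16.1 theta 40.7  q mod60 (deg) 49.3
d 18.8 g 22.2 theta 19.0  q mod60 (deg) 11.0
d 23.2 g 7.7 miss 23.3
d 25.8 g 7.7 miss 25.9
d 28.8 g 25.6 miss 29.1
d 32.8 g 3.0 miss 33.4
prof [(-34.0, [50, 47, 51]), (-31.0, [52, 48, 52]), (-28.0, [54, 48, 52]), (-25.0, [56, 49, 52]), (-22.0, [58, 50, 52]), (-19.0, [83, 68, 55]), (-16.0, [243, 211, 82]), (-13.0, [252, 228, 87]), (-10.0, [253, 228, 87]), (-7.0, [252, 228, 87]), (-4.0, [247, 210, 81]), (-1.0, [240, 195, 77]), (2.0, [239, 184, 75]), (5.0, [228, 81, 50]), (8.0, [234, 162, 71]), (11.0, [239, 194, 81]), (14.0, [223, 176, 76]), (17.0, [156, 124, 75]), (20.0, [195, 190, 188]), (23.0, [210, 207, 203]), (26.0, [212, 209, 206]), (29.0, [172, 169, 169]), (32.0, [142, 140, 143])]
```

The index line and corners agree: q≈110° (1.91 rad). One last press, stopping slightly short, to reach about 2.85.

```bash
python3 -m inch '[[[0.7,0,-20,5,0],[0.7,0,-46,20,0],[0.7,0,-46,45,0],[0.7,0,-46,75,0],[0.7,0,-46,86,0]]]' | grep -E 'tcp|force'; python3 -m inch '[[[0.7,0,0,2,0],[0.7,0,0,4,0],[0.7,0,0,6,0],[0.7,0,0,7,0],[0.7,0,0,7,0]]]'| grep -E 'tcp|force'; for i in 1 2 3; do python3 -m inch '[[[0.7,0,0,1,0],[0.7,0,0.5,2,0],[0.7,0,1,3,0],[0.7,0,1,4,0],[0.7,0,1,4,0]]]' | grep -E 'tcp|force'; done;  python3 -m inch '[[[0.7,0,0,1,0],[0.7,0,1,2,0],[0.7,0,2,3,0],[0.7,0,2,4,0],[0.7,0,2,4,0]]]' | grep -E 'tcp|force'; python3 -m inch '[[[0.7,0,0,1,0],[0.7,0,0.5,2,0],[0.7,0,0.5,3,0],[0.7,0,0.5,3,0],[0.7,0,0.5,3,0]]]' | grep -E 'tcp|force';python3 -m inch '[[[0.7,0,0,-20,0],[0.7,0,0,-50,0],[0.7,0,0,-85,0],[0.7,0,20,-107,0],[0.7,0,40,-112,0]]]' | grep -E 'tcp|force';python3 -m inch '[[[0.7,0,0,0,0],[0.7,0,0,0,0],[0.7,0,0,0,0],[0.7,0,0,0,0],[0.7,0,0,0,0]]]' | grep -E 'tcp|force'; python3 mq.py 2>/dev/null
```

```text
tcp_pos: [350.6, 287.1, 109.3]
contact_force: [-0.6, 0.0, -1.3]
grasp_force: 0.0
tcp_pos: [352.6, 288.0, 105.8]
contact_force: [-0.6, -0.5, 0.2]
grasp_force: 0.0
tcp_pos: [354.6, 288.6, 103.1]
contact_force: [-0.7, -3.0, 17.8]
grasp_force: 7.4
tcp_pos: [357.2, 289.0, 100.1]
contact_force: [6.4, -5.6, 22.0]
grasp_force: 10.5
tcp_pos: [359.2, 289.2, 96.5]
contact_force: [12.3, -5.7, 22.1]
grasp_force: 11.8
tcp_pos: [360.9, 289.7, 92.2]
contact_force: [12.8, -2.1, 18.4]
grasp_force: 9.5
tcp_pos: [361.3, 289.9, 89.1]
contact_force: [13.8, -0.1, 15.3]
grasp_force: 8.7
tcp_pos: [398.9, 293.7, 203.1]
contact_force: [0.5, 0.2, 0.2]
grasp_force: 0.0
tcp_pos: [396.9, 292.8, 197.9]
contact_force: [0.4, 1.2, -0.1]
grasp_force: 0.0
cam [ 22.7  80.4 245.4]
d -17.8 g 34.1 miss 20.3
d -7.5 g 2.8 theta 111.5  q mod60 (deg) 38.5
d -5.2 g 1.9 theta 104.4  q mod60 (deg) 45.6
d 12.8 g 18.5 theta 49.7  q mod60 (deg) 40.3
d 19.0 g 25.8 theta 16.4  q mod60 (deg) 13.6
d 22.0 g 8.4 miss 22.0
d 26.0 g 15.1 miss 26.2
d 28.5 g 26.9 miss 28.9
prof [(-34.0, [50, 46, 51]), (-31.0, [52, 48, 51]), (-28.0, [54, 49, 52]), (-25.0, [56, 49, 52]), (-22.0, [57, 50, 52]), (-19.0, [92, 75, 55]), (-16.0, [244, 210, 80]), (-13.0, [250, 221, 83]), (-10.0, [250, 221, 84]), (-7.0, [247, 210, 80]), (-4.0, [249, 216, 82]), (-1.0, [249, 217, 83]), (2.0, [249, 217, 84]), (5.0, [249, 217, 84]), (8.0, [249, 217, 85]), (11.0, [244, 208, 83]), (14.0, [171, 127, 61]), (17.0, [159, 105, 63]), (20.0, [201, 191, 176]), (23.0, [187, 182, 178]), (26.0, [204, 201, 198]), (29.0, [166, 162, 160]), (32.0, [142, 138, 134])]
```

q≈159.5° (2.78 rad). One last look at the jar and pads from over the vise.

```bash
python3 -m inch '[[[1,0,30,-5,0],[1,0,60,-5,0],[1,0,77,-5,0],[1,0,77,-5,0],[1,0,77,-5,0]]]'
python3 - <<'E'
from h import *
c,im=snap("wrist","w6")
a=cv2.resize(im[85:285,160:400,::-1],(720,600),interpolation=cv2.INTER_CUBIC);cv2.imwrite("pics/w6c.png",a)
E
```

```text
time_s: 25.08
tcp_pos: [474.0, 301.1, 202.6]
orientation: [0.667, 0.745, -0.001, -0.0]
contact_force: [0.1, -0.5, 0.5]
width: 85.3
grasp_force: 0.0
```

View pics/w6c.png

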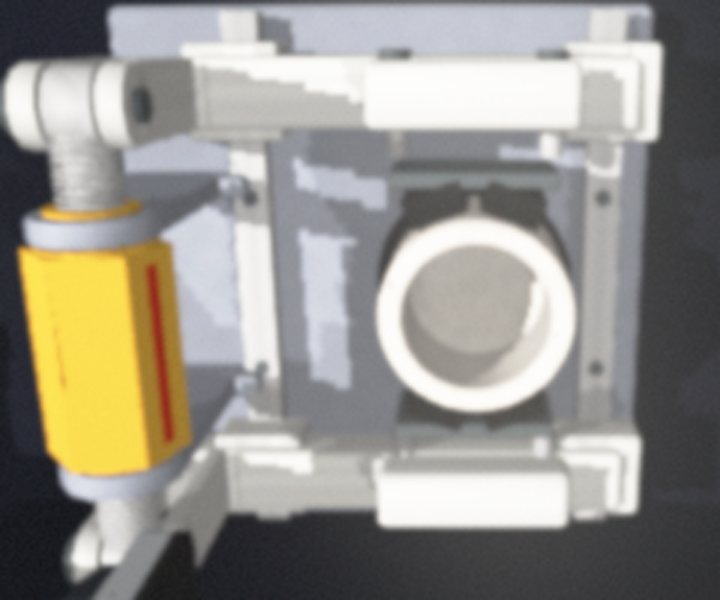

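The last picture shows the jar upright with both V pads against it. The rim is centred at crop (477,313), and the red index line is on the jar-side face at (160,350). The left pad's gap to its jaw has shrunk by roughly 3–4 mm, about one flat of turn past contact. The arm is clear, so I'm handing in.

```bash
python3 -c "
from bench import arm
print(arm.hand_in())"
```

```text
the job is handed in; nothing more can be done
None
```

The jar stands upright on the vise bed between both pads, and the turnbuckle is at about 2.78 rad, an estimated one flat past contact. I didn't measure the exact moment the pads touched. I let go, left the lid, brush and vial alone, and handed the job in at about 25 s.

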